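# Lock the cutting board on its slotted bed with the T-headed stop

## Task

Secure the cutting board for service: take the T-headed board stop (the one with the wing handle) out of its rack, drop its head into the bed's T-slot in the free stretch beside the board, and slide it along so that it pushes the board firmly but gently home against the end fence. Keeping the board pressed there, push the stop down against its spring, give it a quarter turn so that it locks under the slot's lips, and let go: the board must be left snug between stop and fence, with no play. Leave the other things on the table where they stand.

Things in the scene. Friction and masses are not known exactly. Their poses are not given: they have to be found in the camera images.
- stop_grip (a point): Centre of the wing handle of the loose steel T-headed board stop (0.29 kg, 75 mm tall): a bar 46 mm long (x) x 14 wide (y) x 18 tall, 66 mm above the underside of the T-head; z up the shank. The stop starts upright in one of two wells of a fixed white plastic rack (160 x 66 x 36 mm), collar on the rack, head in the well: lift it straight up by 20 mm or more to clear.
- stop_foot (a point): Point on the same stop's axis, 46 mm below stop_grip and 20 mm above the head's underside. T-head: 30 mm long (x, parallel to the wing handle) x 11 wide x 8 tall. Shank 11 mm thick. Round spring-loaded collar 40 mm across, 14 mm tall, its underside 13 mm above the head's underside when free; it turns freely on the shank and slides up it by 8 mm.
- stop_collar (a joint): How far the collar is pushed up its spring, m: 0 free (4.5 N), 1.5 N more per mm, 0.008 bottomed (16.5 N). Stop merely standing in the slot: the head's top is still 3 mm up in the throat and cannot turn. Pressed down more than 3 mm (5 to 6 is good) it is below the lips and turns either way. Let up after a quarter turn, it stays at about 0.003: locked.
- slot_drop (a point): Point on the rail's top face (30 mm above the table) in the middle of the slot's free stretch, where the head is dropped in. Fixed bed, 176 mm (x) x 470 (y); the slot runs along y, +y to the fence; z up. Throat 13 mm wide, 8 deep; cavity below 36 wide, 16 deep. End cap 70 mm off at -y. With the collar resting on the rail the head's underside is 13 mm below its top, the handle's centre 53 mm above.
- fence: End fence of the bed, a fixed steel bracket across the slot. Its face strip (164 mm wide, 33 to 46 mm above the table) stands out from it on two adjusting screws. Origin at table level in mid-face as it is when screwed right back, 370 mm from slot_drop; the face may be set out by 0 to 25 mm towards the board (-y); this is not reported: feel for it. Axes as slot_drop, +y away from the board.
- board_near (a point): White plastic cutting board, 162 x 265 (y) x 18 mm, loose, about 0.74 kg, lying over the slot on the bed (underside 30 mm above the table) between two low side lips: centre of the edge facing away from the fence, which the collar meets; y towards the fence, z up. It starts 8 to 48 mm short of the fence. Sliding it takes 3 to 7 N, pressing it home 11 to 15 N in all; over 20 N is too hard.
- board_far (a point): Centre of the opposite edge of the same board, which is to meet the fence. A scraper lies on the board and rides along. With the board home, lock the stop without slackening the push, so that it keeps the board against the fence.
- pin: Plain steel pin, 68 mm tall, with a round knob 26 mm across, in the rack's other well, 75 mm from the stop; origin at its foot. Not used; leave it there.
- bowl: small steel bowl, 124 mm across, 52 mm high, origin under its centre. Bystander.
- shaker: steel shaker, 64 mm across, 104 mm high, origin under its centre. Bystander.
- squeeze: clear bottle, 60 mm across, 180 mm high, origin under its centre. Bystander.
- tub: white tub with a grey lid, 90 mm across, 90 mm high, origin under its centre. Bystander.
- tongs: steel tongs lying flat, 240 mm long, origin under the middle. Bystander.
Not all that is in view belongs to the job. What is shaped like the part that bears stop_grip but pink or red is not meant.

How it is judged:
By the outcome, as a careful person would: the job done as asked, in the order asked, and still so for the second after the job is handed in, with the robot touching nothing.
It also fails if it takes over 72 s, if anything falls off the work surface, if the arm or the gripper's body presses on something with over 40 N, if the wrist force passes 120 N, or if a joint passes its speed limit or range.

## Robot

A 6-joint arm with a two-finger parallel gripper is mounted at the origin on the work surface. World frame = base frame: x ahead of the robot, y to its left, z up, the work surface at z = 0. Lengths are in m, angles in rad, forces in N, time in s.
With the tool pointing down it reaches from about 0.35 to 0.975 m from the base axis. Payload 4.9 kg.
Tool frame: the origin (TCP) lies at the very end of the fingers, on their centre line; the grasp point (between the pads) lies 19 mm behind it (manip.grip_depth is the distance from the TCP to the grasp point, in m); z points along the fingers, x is the direction in which the jaws open and shut, and the axes are right-handed (so a half turn about z gives the same grasp; the last joint's range is limited). The gripper opens to 85 mm and grips with 20 to 120 N. Pads are 22 mm wide; open, the fingers measure 114 mm over their backs; the gripper's body (76 mm by 85 mm) begins 54 mm behind the grasp point. The pads swing forward as they close: fully open they stand 13 mm farther back than shut.
Start: joints at [-1.4, 0.053, 1.613, -0, 1.476, -0.119], TCP at [0.179, -0.599, 0.201] pointing down, gripper open.
Joint ranges: [-3.01, 3.01], [-1.01, 2.22], [0.06, 2.58], [-1.02, 4.17], [0.09, 2.62], [-3.14, 3.14]. Speed limits (rad/s): [2.57, 2.57, 3.14, 3.14, 3.14, 3.14].

## Interface

Orientations are given as a unit quaternion [w, x, y, z].
In Python, from plant import manip gives the robot as it stands. The module is installed in compiled form; this text tells all that it offers.
- The arm moves only by the shell command python3 -m crank 'ROWS' [OPENING]. ROWS is JSON, a list of rows, each a list of 4 numbers: the shift along the tool's x, y, z in cm, then the turn about the tool's z in units of 6 degrees (1.0 is 6 degrees). A call has 1 to 10 rows; each row shifts and turns the commanded pose from where the row before left it, along the tool's axes as they then stand; what a row does not reach is not made up. A row lasts 1/12 s, in which the tool goes at most 41.7 mm and 7.16 degrees, less where a joint would pass 70% of its speed; a pose out of reach is approached as far as the arm can. A call with a gripper value outside its range is refused whole. OPENING is the opening, from 0 (shut) to 1 (fully open), set as the call begins (- or left out, the last holds). The fingers move at their own pace and stop on an object; the grip force is fixed at half the most. Time passes only in rows, so rows that do not move let the fingers close. It gives the time, the measured TCP pose, the force and the opening at its end, in the units of the state.
- manip.state(): the state, without advancing time (a new reading comes with each control period).
- manip.grab_frame(name): name is "scene" or "top" or "wrist"; returns a dict with "img" (420x560x3 uint8, red, green, blue), "intrinsics" (3x3 intrinsics, pixels), "position" and "orientation" of the camera in the world. Camera axes: x right, y up, looking along -z (the intrinsics and any distortion apply to the point x, -y, -z); pixel columns grow to the right and rows downward; lengths in m; the calibration is good to about 2 mm. A picture is of the moment at which its call begins. There is no depth.
- manip.job_done(): hands the job in, once; it reports no verdict.
The state is a dict: "time": time; "joint_pos": joint angles; "joint_vel": joint speeds; "joint_efforts": joint torques, N m; "tool_pos": TCP position; "tool_rot": TCP orientation; "contact_force": force on the tool from outside, world axes, zero at the start; "ft_torque": the same for the moment, N m; "gripper_width": opening from 0.0 (shut) to 1.0 (fully open).
Only numpy, scipy, OpenCV 4.12 (cv2) and the standard library are available. Lean on these libraries where they do the work, as an engineer would, in place of code of your own. Each camera call takes 0.05 s, during which the arm holds its last target.

## Working session

There is one attempt and no reset: what is moved stays moved. The work goes in short steps, Python scripts to look and compute and a shell command to move; the robot and the scene stay as the last step left them, time stands still between calls to the robot, and variables do not carry over. Pictures are saved under pics/ and viewed, and the job is handed in when it is done.

```bash
mkdir -p pics; cat > h.py <<'E'
import numpy as np, cv2
from plant import manip
from scipy.spatial.transform import Rotation as R
def grab(n,f):
    d=manip.grab_frame(n); cv2.imwrite('pics/'+f,d['img'][:,:,::-1]); np.save('pics/'+f+'.npy',d,allow_pickle=True); return d
def load(f): return np.load('pics/'+f+'.npy',allow_pickle=True).item()
def rot(q): return R.from_quat([q[1],q[2],q[3],q[0]]).as_matrix()
def at(d,u,v,z):
    K=np.array(d['intrinsics']); r=np.linalg.inv(K)@[u,v,1]; r=rot(d['orientation'])@np.array([r[0],-r[1],-r[2]])
    p=np.array(d['position']); return p+r*(z-p[2])/r[2]
def proj(d,X):
    c=rot(d['orientation']).T@(np.array(X)-np.array(d['position'])); p=np.array(d['intrinsics'])@[c[0],-c[1],-c[2]]; return p[:2]/p[2]
E
python3 - <<'E'
from h import *
for n in('scene','top','wrist'):
    d=grab(n,n+'0.png'); print(n,d['position'],d['orientation'],d['intrinsics'],[k for k in d])
s=manip.state(); print(s)
E
```

```text
scene [ 1.49854853 -0.06987747  0.95268692] [0.67026056 0.29887604 0.28882387 0.61482084] [[438.20483808   0.         279.36084957]
 [  0.         438.20483808 214.60310231]
 [  0.           0.           1.        ]] ['img', 'intrinsics', 'position', 'orientation']
top [ 0.44265362 -0.01224481  1.33648813] [ 0.71544694  0.01164619 -0.01789604 -0.69834073] [[493.90110534   0.         273.98230371]
 [  0.         493.90110534 207.0495267 ]
 [  0.           0.           1.        ]] ['img', 'intrinsics', 'position', 'orientation']
wrist [ 0.25911654 -0.57483649  0.3735833 ] [ 0.79068342 -0.13198966  0.0984271  -0.58966987] [[337.06942001   0.         282.16706457]
 [  0.         337.06942001 208.71175408]
 [  0.           0.           1.        ]] ['img', 'intrinsics', 'position', 'orientation']
{'time': 0.15, 'joint_pos': array([-1.40001297e+00,  5.32117583e-02,  1.61397725e+00, -2.01907698e-06,
        1.47603673e+00, -1.18961205e-01]), 'joint_vel': array([-1.44706592e-03,  1.40970182e-05, -4.63827137e-03,  1.41033609e-03,
       -5.93041043e-04, -5.30068359e-04]), 'joint_efforts': array([ 5.23150811e-04, -3.94242024e+01, -3.70722413e+01, -1.07491551e-04,
        4.61694697e-03,  1.83640942e-06]), 'tool_pos': array([ 0.17849682, -0.59839985,  0.19974224]), 'tool_rot': array([-5.61501232e-04,  8.01781382e-01, -5.97616892e-01, -5.92839809e-04]), 'contact_force': array([-0.09697818,  1.21945037, -0.69426322]), 'ft_torque': array([ 0.01783091,  0.02121398, -0.01617115]), 'gripper_width': 0.996030668358479}
```

View pics/scene0.png

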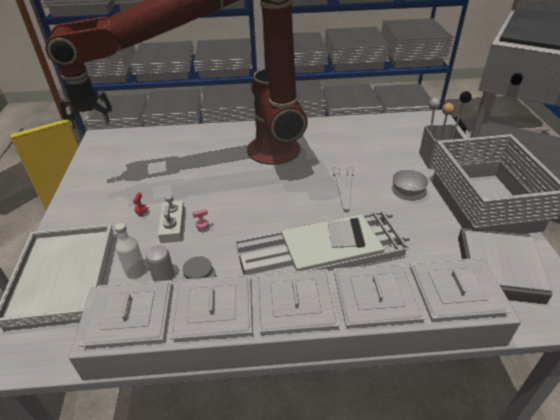

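View pics/top0.png

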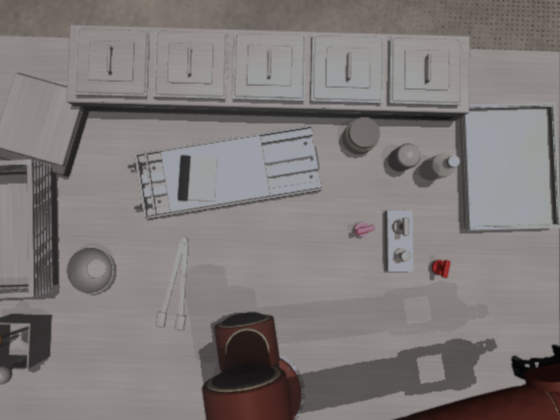

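View pics/wrist0.png

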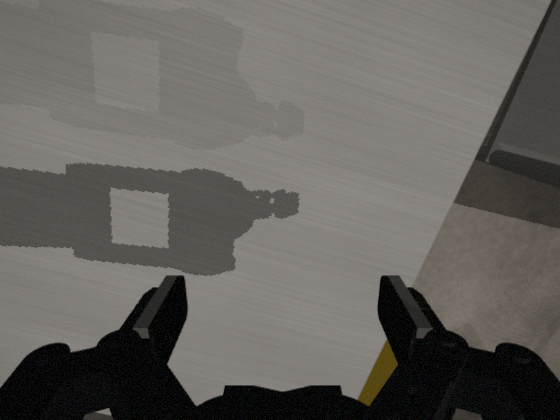

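The rack stands at about (400,240) in the top view, and the bed at about (230,170) with its fence at the left. I'll zoom in on both.

```bash
python3 - <<'E'
import cv2
a=cv2.imread('pics/top0.png')
cv2.imwrite('pics/z1.png',cv2.resize(a[200:285,345:455],None,fx=7,fy=7,interpolation=cv2.INTER_CUBIC))
cv2.imwrite('pics/z2.png',cv2.resize(a[120:225,125:325],None,fx=4,fy=4,interpolation=cv2.INTER_CUBIC))
a=cv2.imread('pics/scene0.png')
cv2.imwrite('pics/z3.png',cv2.resize(a[185:245,125:215],None,fx=8,fy=8,interpolation=cv2.INTER_CUBIC))
E
```

```text
(no output)
```

View pics/z1.png

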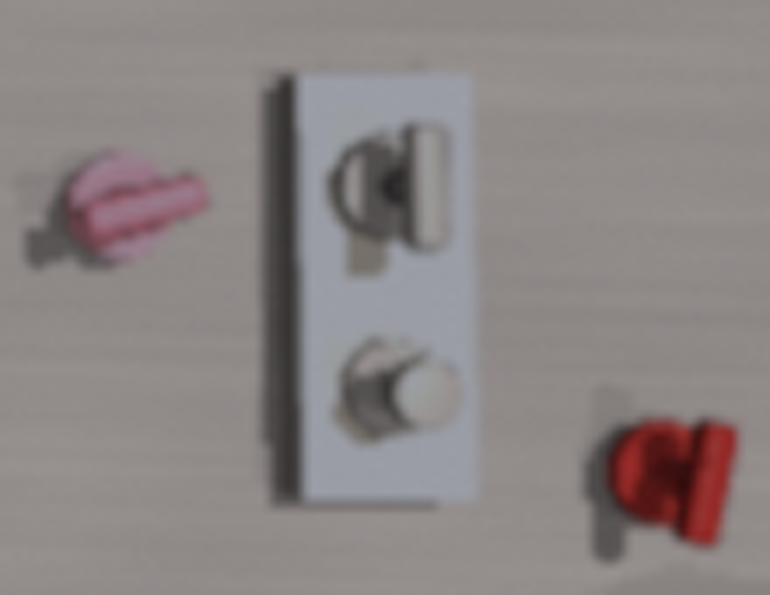

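View pics/z2.png

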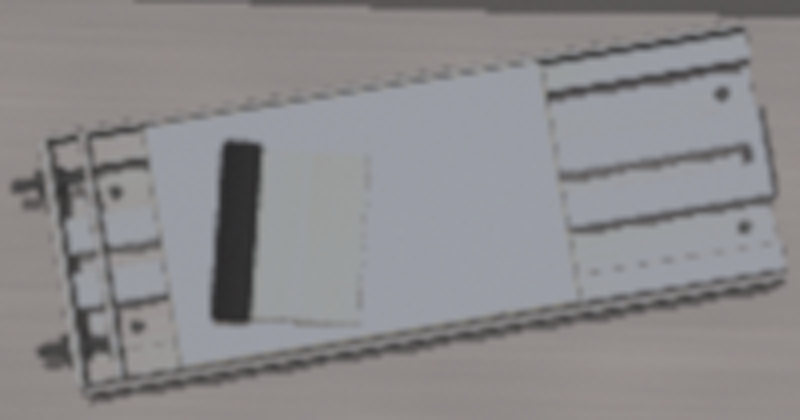

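View pics/z3.png

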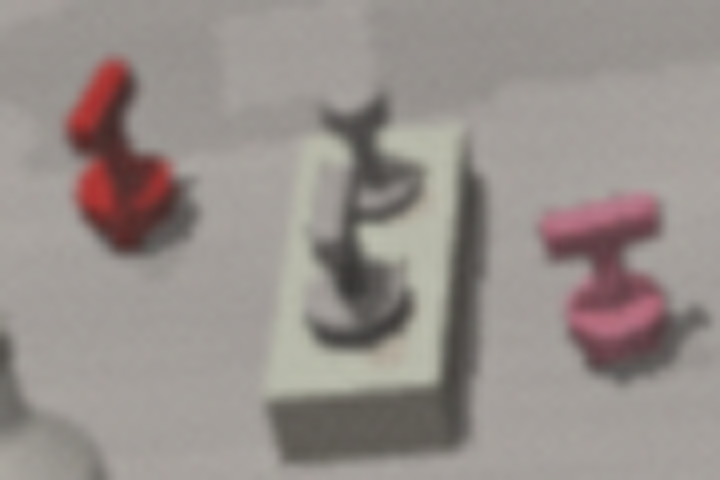

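```bash
python3 - <<'E'
from h import *
d=load('top0.png')
f=lambda x,y,s,ox,oy:(x/s+ox,y/s+oy)
z1=lambda x,y,z:at(d,*f(x-3,y-3,7,345,200),z).round(4)
z2=lambda x,y,z:at(d,*f(x-1.5,y-1.5,4,125,120),z).round(4)
print('handle',z1(428,186,.098),z1(428,127,.098),z1(428,247,.098))
print('rack',[z1(*p,.036) for p in((298,73),(472,73),(302,500),(478,500))])
print('pin',z1(428,393,.036+.04))
print('bed',[z2(*p,.03) for p in((722,92),(743,227),(116,192),(138,326))])
print('boardnear',[z2(*p,.048) for p in((540,62),(580,298),(148,127),(182,366))])
s=load('scene0.png')
for p in((332,205),):print('scene handle',at(s,125+(p[0]-4)/8,185+(p[1]-4)/8,.089))
E
```

```text
handle [ 0.4546 -0.3546  0.098 ] [ 0.4758 -0.3543  0.098 ] [ 0.4328 -0.3548  0.098 ]
rack [array([ 0.4967, -0.322 ,  0.036 ]), array([ 0.4983, -0.3878,  0.036 ]), array([ 0.3364, -0.3258,  0.036 ]), array([ 0.3379, -0.392 ,  0.036 ])]
pin [ 0.3795 -0.3616  0.076 ]
bed [array([ 0.6711, -0.102 ,  0.03  ]), array([ 0.5813, -0.1178,  0.03  ]), array([0.5942, 0.2983, 0.03  ]), array([0.5057, 0.2808, 0.03  ])]
boardnear [array([0.6847, 0.0192, 0.048 ]), array([ 0.5302, -0.0108,  0.048 ]), array([0.6353, 0.2746, 0.048 ]), array([0.4794, 0.2473, 0.048 ])]
scene handle [ 0.44696176 -0.35482009  0.089     ]
```

```bash
cat >> h.py <<'E'
def to(x,y,z,az,q=False):
    s=manip.state(); T=rot(s['tool_rot']); p=np.array(s['tool_pos'])
    a=np.degrees(np.arctan2(T[1,0],T[0,0])); da=(az-a+180)%360-180
    print('t',round(s['time'],2),'p',p.round(4),'az',round(a,2),'tilt',T[:,2].round(3),'F',np.array(s['contact_force']).round(2),'M',np.array(s['ft_torque']).round(2),'g',round(s['gripper_width'],3),'q6',round(s['joint_pos'][5],2))
    print('shift cm',(T.T@(np.array([x,y,z])-p)*100).round(2),'turn units',round(-da/6,2))
E
python3 -c "
from h import *
to(.455,-.3555,.16,-88.6)"
```

```text
t 0.15 p [ 0.1785 -0.5984  0.1997] az -73.4 tilt [-0.     0.002 -1.   ] F [-0.1   1.22 -0.69] M [ 0.02  0.02 -0.02] g 0.996 q6 -0.12
shift cm [-15.37 -33.44   4.01] turn units 2.53
```

```bash
python3 -m crank '[[-1,-2,0,0],[-1.6,-3.5,0.4,0],[-1.6,-3.5,0.4,0],[-1.6,-3.5,0.5,0],[-1.6,-3.5,0.5,0],[-1.6,-3.5,0.5,0],[-1.6,-3.5,0.5,0],[-1.6,-3.5,0.5,0],[-1.6,-3.5,0.4,0],[-1.5,-3.3,0.3,0]]' 1; python3 -c "
from h import *
to(.455,-.3555,.16,-88.6)"
```

```text
time: 0.98
tool_pos: [0.455, -0.3552, 0.1599]
tool_rot: [-0.0, 0.802, -0.597, -0.0]
contact_force: [-0.8, -0.4, 0.0]
gripper_width: 0.995
t 0.98 p [ 0.455  -0.3552  0.1599] az -73.38 tilt [-0.001  0.001 -1.   ] F [-0.81 -0.43  0.02] M [ 0.01 -0.03 -0.01] g 0.995 q6 0.49
shift cm [ 0.03  0.01 -0.01] turn units 2.54
```

Tracking is very good. I'll turn the tool and look with the wrist camera.

```bash
python3 -m crank '[[0,0,0,0.9],[0,0,0,0.9],[0,0,0,0.74],[0,0,0,0]]' ; python3 -c "
from h import *
to(.455,-.3555,.16,-88.6)
d=grab('wrist','w1.png');print(d['position'],proj(d,[.455,-.3555,.089]))"
```

```text
time: 1.32
tool_pos: [0.4541, -0.3566, 0.1602]
tool_rot: [0.0, 0.715, -0.699, -0.0]
contact_force: [-0.9, -1.4, 0.5]
gripper_width: 0.995
t 1.32 p [ 0.4541 -0.3566  0.1602] az -88.66 tilt [-0.001  0.001 -1.   ] F [-0.93 -1.44  0.45] M [0.04 0.04 0.03] g 0.995 q6 0.75
shift cm [-0.11 -0.1   0.02] turn units -0.01
[ 0.53822045 -0.3548718   0.33415973] [280.13264908 207.39573272]
```

View pics/w1.png

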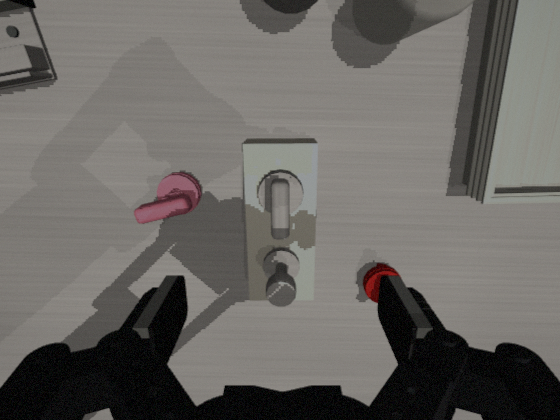

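The handle is centred at (280,208) in the wrist view, which matches its projection and is parallel to the pads. I'll descend and grip.

```bash
python3 -m crank '[[-0.1,-0.1,2,0],[0,0,2.5,0],[0,0,2.5,0],[0,0,1.5,0],[0,0,0.6,0],[0,0,0,0]]' 1 && python3 -m crank '[[0,0,0,0],[0,0,0,0],[0,0,0,0],[0,0,0,0],[0,0,0,0],[0,0,0,0],[0,0,0,0],[0,0,0,0]]' 0; python3 -c "
from h import *
to(.455,-.3555,.12,-88.6)"
```

```text
time: 1.87
tool_pos: [0.4537, -0.3552, 0.0675]
tool_rot: [-0.0, 0.716, -0.698, -0.002]
contact_force: [0.4, -0.7, 0.3]
gripper_width: 0.997
time: 2.53
tool_pos: [0.455, -0.3561, 0.0698]
tool_rot: [0.0, 0.715, -0.699, 0.0]
contact_force: [0.5, -0.6, -1.0]
gripper_width: -0.004
t 2.53 p [ 0.455  -0.3561  0.0698] az -88.63 tilt [ 0. -0. -1.] F [ 0.47 -0.57 -1.05] M [-0.03  0.02  0.04] g -0.004 q6 0.75
shift cm [-0.06 -0.01 -5.02] turn units -0.01
```

The width reads fully shut, so I may have missed the handle. I'll look.

```bash
python3 -c "
from h import *
d=grab('wrist','w2.png');print(proj(d,[.455,-.3555,.089]))
d=grab('scene','s2.png')
import cv2
a=cv2.imread('pics/s2.png');cv2.imwrite('pics/s2z.png',cv2.resize(a[120:260,90:250],None,fx=4.5,fy=4.2,interpolation=2))
print(manip.state()['gripper_width'])"
```

```text
[280.20612014 265.48349672]
-0.001669644277758337
```

View pics/w2.png

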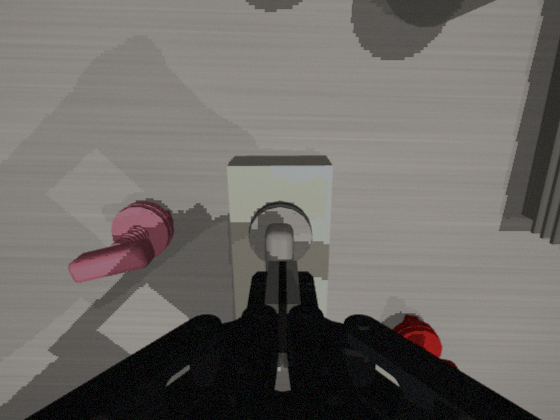

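View pics/s2z.png

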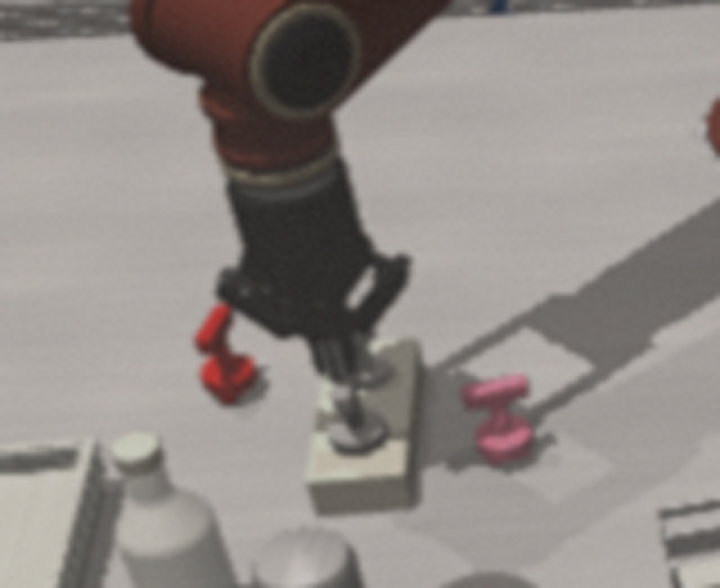

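```bash
python3 -c "
import cv2
a=cv2.imread('pics/w2.png')[190:400,180:400];a=cv2.convertScaleAbs(a,alpha=1.8,beta=20);cv2.imwrite('pics/w2z.png',cv2.resize(a,None,fx=2.8,fy=2.8,interpolation=2))"
python3 -c "
from h import *
d=load('w2.png')
for p in ([.455,-.3555,.07],[.455,-.3485,.089],[.455,-.3625,.089],[.478,-.3485,.089],[.478,-.3625,.089]):print(proj(d,p))"
```

```text
[280.32796726 249.31704943]
[266.61876832 265.21353278]
[293.78327407 265.75325804]
[267.00764536 223.62736708]
[295.39050872 224.22391812]
```

View pics/w2z.png

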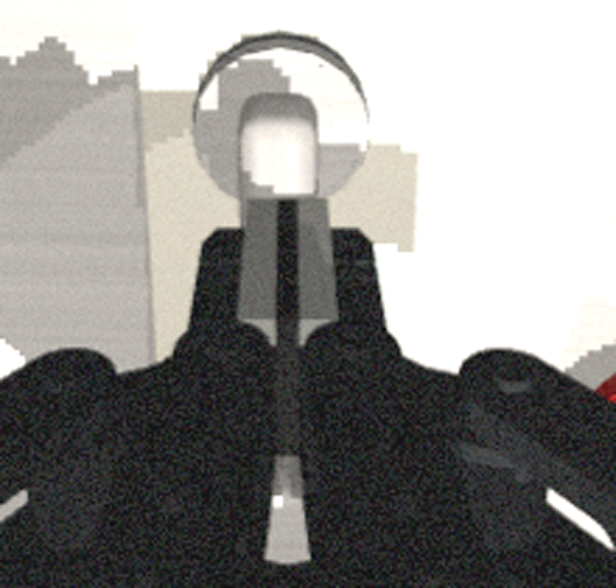

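```bash
python3 -c "
from h import *
d=load('s2.png')
for X in ([.455,-.3555,.07],[.455,-.3555,.098],[.478,-.3555,.098],[.432,-.3555,.098],[.455,-.3555,.036],[.4967,-.322,.036]):print(X,proj(d,X), 'zoom',(proj(d,X)-[90,120])*[4.5,4.2])
w=load('w2.png')
T=rot(manip.state()['tool_rot']);print(T.round(3))
for z in (.07,.08,.09,.1,.11):print(z,proj(w,[.455,-.3561,z]),proj(w,[.466,-.3561,z]))
print(manip.state()['joint_pos'])
import cv2
a=d['img'][:,:,::-1][165:225,140:215];cv2.imwrite('pics/s2y.png',cv2.resize(a,None,fx=10,fy=10,interpolation=2))
"
```

```text
[0.455, -0.3555, 0.07] [166.63375287 216.51089609] zoom [344.85188793 405.34576359]
[0.455, -0.3555, 0.098] [164.90420715 209.58524601] zoom [337.06893216 376.25803322]
[0.478, -0.3555, 0.098] [163.98584243 214.50667725] zoom [332.93629092 396.92804446]
[0.432, -0.3555, 0.098] [165.79897886 204.79024747] zoom [341.09540488 356.11903936]
[0.455, -0.3555, 0.036] [168.67191376 224.67233924] zoom [354.02361192 439.62382482]
[0.4967, -0.322, 0.036] [178.13829013 233.03772774] zoom [396.62230558 474.75845652]
[[ 0.024 -1.    -0.   ]
 [-1.    -0.024  0.   ]
 [-0.     0.    -1.   ]]
0.07 [281.38295508 249.33848222] [281.82730629 231.46776156]
0.08 [281.37659349 257.45043323] [281.84434704 238.79543717]
0.09 [281.36953519 266.45077553] [281.8632934  246.94253765]
0.1 [281.36165912 276.49390354] [281.88448393 256.0546529 ]
0.11 [281.3528144  287.77218814] [281.90834247 266.31403399]
[-7.92899251e-01  5.81119754e-02  1.83490963e+00  8.91172747e-06
  1.24867571e+00  7.54034239e-01]
```

View pics/s2y.png

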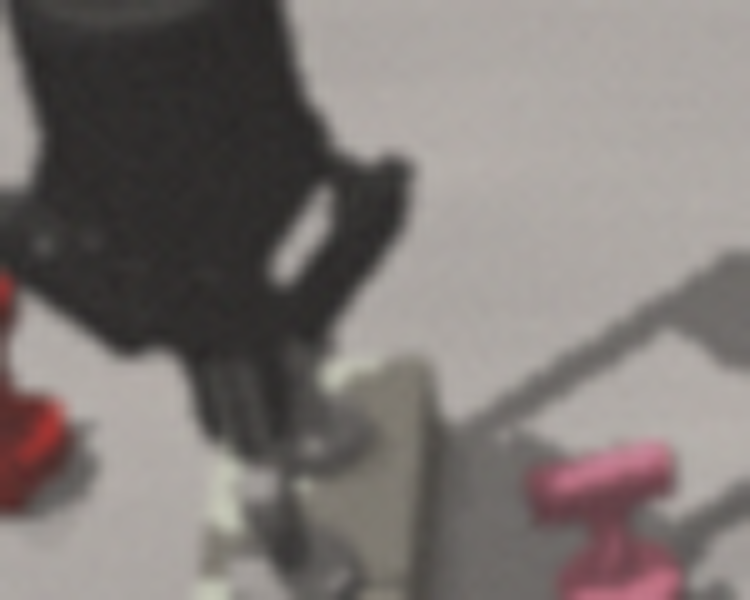

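```bash
python3 -c "
from plant import manip
print(manip.grip_depth,[k for k in dir(manip) if k[0]!='_'])"
python3 -m crank '[[0,0,0,0],[0,0,0,0],[0,0,0,0],[0,0,0,0],[0,0,0,0],[0,0,0,0]]' 1
python3 -m crank '[[0,0,0.8,0],[0,0,0.8,0],[0,0,0.4,0],[0,0,0,0]]'; python3 -c "
from h import *
to(.455,-.3555,.048,-88.6)
grab('wrist','w3.png'); d=grab('scene','s3.png')
import cv2
a=d['img'][:,:,::-1][165:225,140:215];cv2.imwrite('pics/s3y.png',cv2.resize(a,None,fx=10,fy=10,interpolation=2))
"
```

```text
0.0187 ['IKError', 'grab_frame', 'grip_depth', 'job_done', 'state']
time: 3.13
tool_pos: [0.455, -0.3561, 0.0697]
tool_rot: [0.0, 0.715, -0.699, -0.0]
contact_force: [-0.7, 0.5, 0.4]
gripper_width: 0.849
time: 3.47
tool_pos: [0.4538, -0.355, 0.0474]
tool_rot: [-0.0, 0.715, -0.699, -0.002]
contact_force: [0.1, 0.1, -0.4]
gripper_width: 1.003
t 3.47 p [ 0.4538 -0.355   0.0474] az -88.64 tilt [-0.003  0.003 -1.   ] F [ 0.12  0.12 -0.45] M [ 0.02  0.01 -0.01] g 1.003 q6 0.75
shift cm [ 0.05 -0.11 -0.06] turn units -0.01
```

View pics/w3.png

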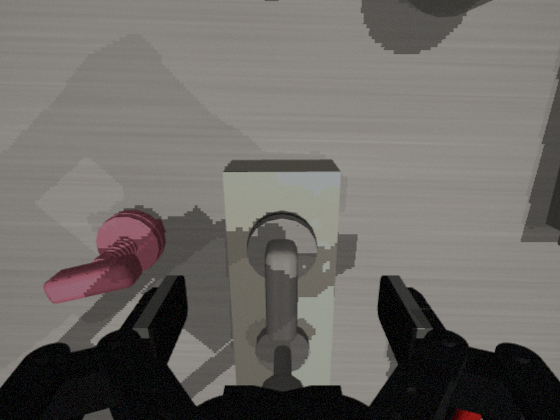

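View pics/s3y.png

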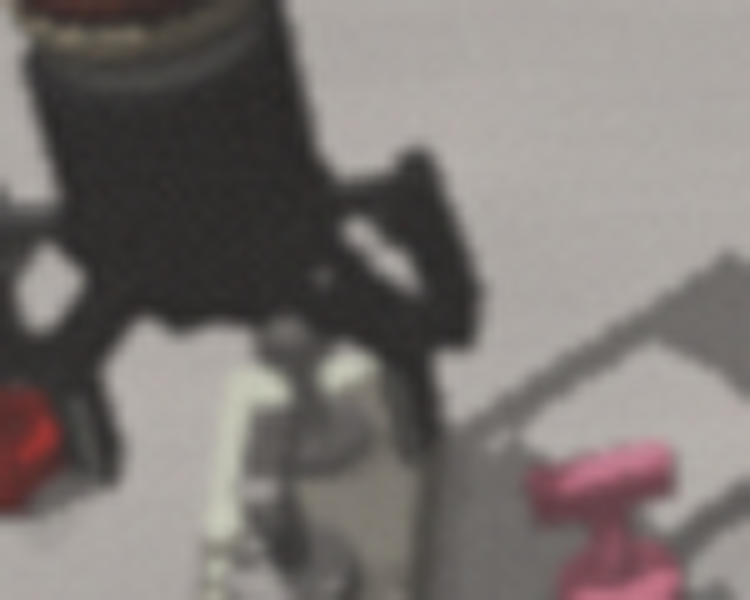

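```bash
python3 -c "
from h import *
w=load('w2.png');s=load('s2.png')
for y in(210.5,):
  for z in (.06,.07,.08,.09,.1,.11): print(z,at(w,283,261,z).round(4),at(s,165.5,y,z).round(4))
# handle center tri: rear end of handle in w3
w=load('w3.png')
for v in(240,342): print(v,at(w,282,v,.098).round(4))
"
```

```text
0.06 [ 0.4424 -0.3574  0.06  ] [ 0.4134 -0.3658  0.06  ]
0.07 [ 0.4476 -0.3572  0.07  ] [ 0.4255 -0.3624  0.07  ]
0.08 [ 0.4529 -0.357   0.08  ] [ 0.4377 -0.3591  0.08  ]
0.09 [ 0.4581 -0.3569  0.09  ] [ 0.4498 -0.3558  0.09  ]
0.1 [ 0.4634 -0.3567  0.1   ] [ 0.462  -0.3525  0.1   ]
0.11 [ 0.4687 -0.3565  0.11  ] [ 0.4741 -0.3492  0.11  ]
240 [ 0.4825 -0.3547  0.098 ]
342 [ 0.4325 -0.3559  0.098 ]
```

The pads closed on nothing, and triangulating from both cameras puts the real fingertips about 30 mm above the reported TCP. I'll go lower and close in stages.

```bash

python3 -m crank '[[0,-0.05,0.4,0],[0,0,0.2,0],[0,0,0,0],[0,0,0,0],[0,0,0,0],[0,0,0,0],[0,0,0,0]]' 0.35; python3 -c "
from h import *
to(.455,-.3555,.048,-88.6)
grab('wrist','w4.png'); d=grab('scene','s4.png')
import cv2
a=d['img'][:,:,::-1][165:225,140:215];cv2.imwrite('pics/s4y.png',cv2.resize(a,None,fx=10,fy=10,interpolation=2))
"
```

```text
time: 4.15
tool_pos: [0.4556, -0.3562, 0.0439]
tool_rot: [0.0, 0.715, -0.699, 0.0]
contact_force: [0.9, 0.0, -0.0]
gripper_width: 0.355
t 4.15 p [ 0.4556 -0.3562  0.0439] az -88.64 tilt [ 0. -0. -1.] F [ 0.85  0.01 -0.03] M [0.04 0.09 0.  ] g 0.355 q6 0.75
shift cm [-0.07  0.06 -0.41] turn units -0.01
```

View pics/w4.png

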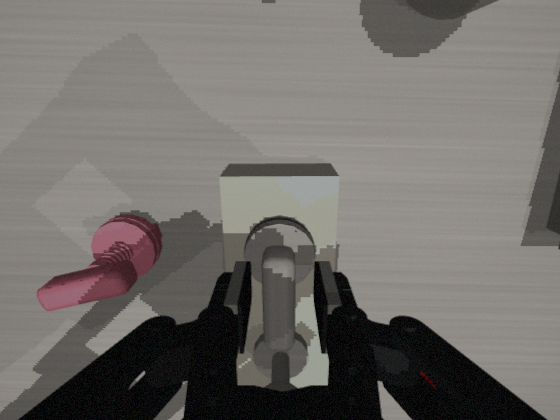

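View pics/s4y.png

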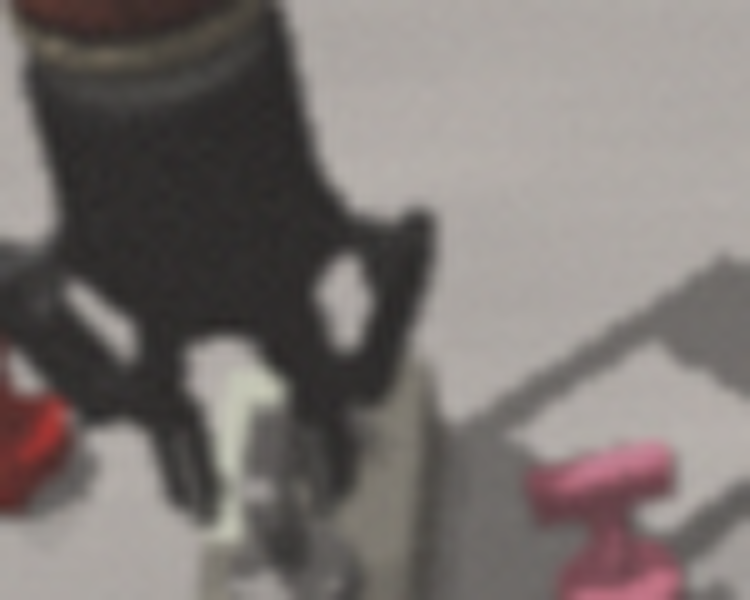

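The handle sits between the pads, so I'll close.

```bash

python3 -m crank '[[0,0,0,0],[0,0,0,0],[0,0,0,0],[0,0,0,0],[0,0,0,0],[0,0,0,0]]' 0; python3 -c "
from h import *
to(.455,-.3555,.048,-88.6)"
python3 -m crank '[[0,0,-0.4,0],[0,0,-0.8,0],[0,0,-1.5,0],[0,0,-2,0],[0,0,-2,0],[0,0,-1,0],[0,0,0,0]]'; python3 -c "
from h import *
to(.455,-.3555,.048,-88.6)
grab('wrist','w5.png')
d=grab('scene','s5.png')
import cv2
a=d['img'][:,:,::-1][135:235,110:235];cv2.imwrite('pics/s5y.png',cv2.resize(a,None,fx=6,fy=6,interpolation=2))
"
```

```text
time: 4.75
tool_pos: [0.4555, -0.356, 0.0438]
tool_rot: [-0.0, 0.715, -0.699, -0.0]
contact_force: [-0.4, 1.6, 1.6]
gripper_width: 0.152
t 4.75 p [ 0.4555 -0.356   0.0438] az -88.64 tilt [ 0.  0. -1.] F [-0.45  1.6   1.55] M [0.18 0.03 0.01] g 0.152 q6 0.75
shift cm [-0.05  0.05 -0.42] turn units -0.01
time: 5.33
tool_pos: [0.4569, -0.3577, 0.1243]
tool_rot: [0.0, 0.715, -0.699, 0.003]
contact_force: [0.8, -0.2, -1.5]
gripper_width: 0.152
t 5.33 p [ 0.4569 -0.3577  0.1243] az -88.64 tilt [ 0.004 -0.004 -1.   ] F [ 0.84 -0.18 -1.5 ] M [-0.06 -0.03  0.03] g 0.152 q6 0.75
shift cm [-0.26  0.22  7.63] turn units -0.01
```

View pics/w5.png

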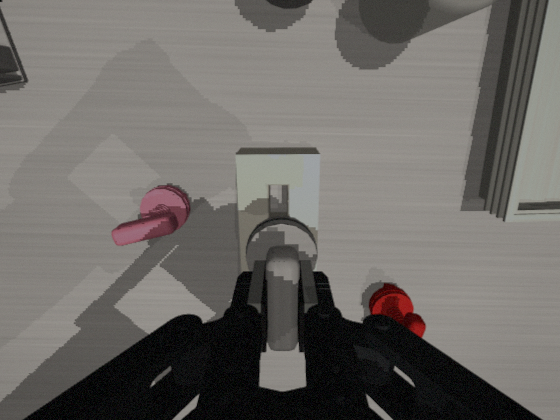

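View pics/s5y.png

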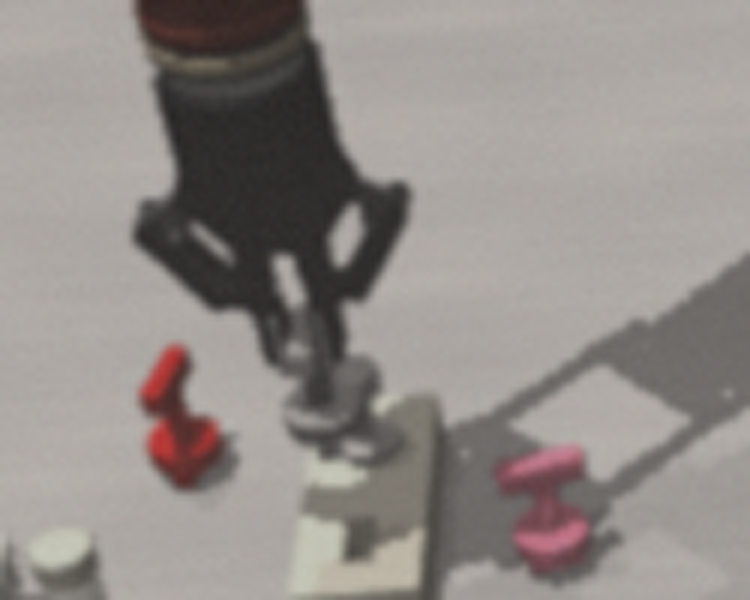

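Grasped: width 0.152, about 13 mm. The stop is clear of its well. I'll carry it to above the slot's free stretch.

```bash

python3 -m crank '[[-1,-0.5,-1,0],[-3.2,-1.6,-0.5,0],[-3.5,-1.8,0,0],[-3.5,-1.8,0,0],[-3.5,-1.8,0,0],[-3.5,-1.8,0,0],[-3.5,-1.8,0,0],[-3.5,-1.8,0,0],[-3.5,-1.9,0,0],[-2.7,-1.6,0,0]]'
python3 -m crank '[[0,0,0,-1.1],[0,0,0,-1.1],[0,0,0,-1.1],[0,0,0,-1.1],[0,0,0,-1.1],[0,0,0,-1.1],[0,0,0,-1.1],[0,0,0,-1.1],[0,0,0,-1.1],[0,0,0,-1.1]]'
python3 -m crank '[[0,0,0,-1.1],[0,0,0,-1.1],[0,0,0,-1.1],[0,0,0,-1.1],[0,0,0,-1.1],[0,0,0,0],[0,0,0,0]]'
python3 -c "
from h import *
to(.613,-.04,.1,10.8)
grab('wrist','w6.png');grab('top','t6.png')"
```

```text
time: 6.27
tool_pos: [0.6117, -0.0343, 0.1346]
tool_rot: [0.0, 0.716, -0.698, -0.001]
contact_force: [-0.2, -0.2, -3.4]
gripper_width: 0.151
time: 7.1
tool_pos: [0.6109, -0.0372, 0.1344]
tool_rot: [-0.0, 0.981, -0.193, -0.001]
contact_force: [0.2, 0.0, -3.2]
gripper_width: 0.148
time: 7.68
tool_pos: [0.6112, -0.0375, 0.1347]
tool_rot: [-0.0, 0.996, 0.089, -0.001]
contact_force: [-0.8, -0.3, -2.3]
gripper_width: 0.148
t 7.68 p [ 0.6112 -0.0375  0.1347] az 10.22 tilt [-0.002  0.001 -1.   ] F [-0.82 -0.28 -2.28] M [0.01 0.02 0.04] g 0.148 q6 -0.36
shift cm [0.14 0.28 3.47] turn units -0.1
```

View pics/w6.png

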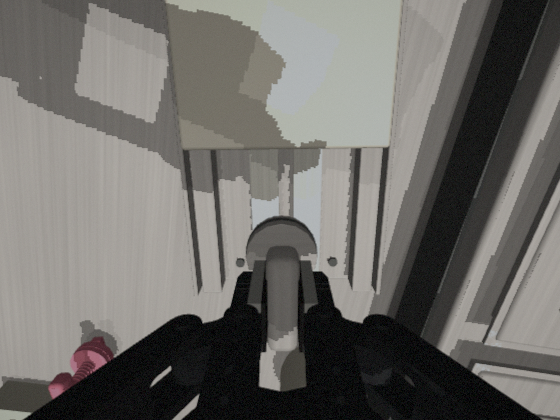

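View pics/t6.png

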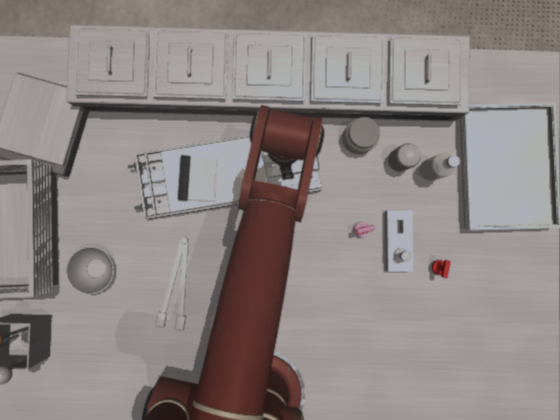

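```bash
python3 -c "
import cv2
a=cv2.imread('pics/w6.png')[135:275,175:400];cv2.imwrite('pics/w6z.png',cv2.resize(a,None,fx=3.5,fy=3.5,interpolation=2))
from h import *
d=load('w6.png')
for p in((240,262),(332,261),(291,155),(279,155)):print(p,at(d,*p,.03).round(4))
print('edge',at(d,183,149,.048).round(4),at(d,392,148,.048).round(4))"
```

```text
(240, 262) [ 0.5843 -0.1082  0.03  ]
(332, 261) [ 0.6678 -0.0921  0.03  ]
(291, 155) [ 0.6123 -0.0023  0.03  ]
(279, 155) [ 0.6025 -0.004   0.03  ]
edge [ 0.5285 -0.0094  0.048 ] [0.6869 0.0198 0.048 ]
```

View pics/w6z.png

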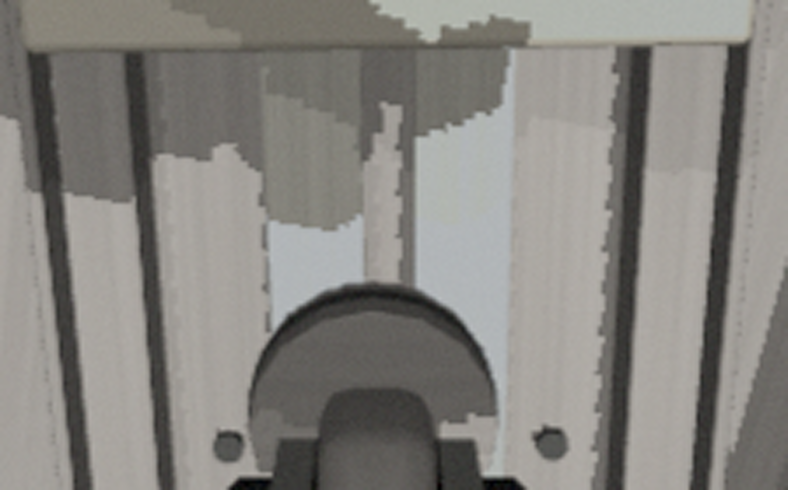

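```bash
python3 -c "
from h import *
d=load('w6.png')
A=at(d,285.7,208.9,.03);B=at(d,285.4,156,.03);C=(at(d,240,261.5,.03)+at(d,332,260.5,.03))/2
for p in (A,B,C):print(p.round(4))
v=B-C;print(np.degrees(np.arctan2(v[1],v[0])))
print(at(d,278.6,208.9,.03).round(4),at(d,293.2,208.9,.03).round(4))
for z in (.134+.045,.134-.008+.027-.02): print(z,proj(d,[.6112,-.0375,z]))
e=(at(d,183,149,.048)+at(d,392,148,.048))/2;print('edge',e)
"
```

```text
[ 0.6165 -0.0496  0.03  ]
[ 0.6079 -0.0039  0.03  ]
[ 0.6259 -0.0996  0.03  ]
100.67222066198421
[ 0.6104 -0.0507  0.03  ] [ 0.623  -0.0484  0.03  ]
0.179 [281.61591397 291.01943275]
0.133 [281.86416099 246.37652508]
edge [0.60766881 0.00519841 0.048     ]
```

```bash
python3 -m crank '[[0,0,0,-0.09],[0,0,0,0]]'; python3 -c "
from h import *
to(.615,-.042,.066,10.75)"
```

```text
time: 7.95
tool_pos: [0.6118, -0.0382, 0.1356]
tool_rot: [-0.0, 0.995, 0.095, -0.0]
contact_force: [0.6, -1.0, -3.1]
gripper_width: 0.149
t 7.95 p [ 0.6118 -0.0382  0.1356] az 10.88 tilt [-0.  0. -1.] F [ 0.65 -0.95 -3.07] M [ 0.03 -0.02 -0.01] g 0.149 q6 -0.37
shift cm [0.24 0.44 6.96] turn units 0.02
```

```bash
python3 -m crank '[[0.1,0.2,1.5,0],[0.1,0.2,2,0],[0.04,0.04,2,0],[0,0,1.2,0],[0,0,0.26,0],[0,0,0,0],[0,0,0,0],[0,0,0,0]]'; python3 -c "
from h import *
to(.615,-.042,.066,10.75)
d=grab('wrist','w7.png')
import cv2
a=d['img'][:,:,::-1][115:285,160:400];cv2.imwrite('pics/w7z.png',cv2.resize(a,None,fx=3.3,fy=3.3,interpolation=2))
p=manip.state()['tool_pos']
print('axis at .03',proj(d,[p[0],p[1],.03]),'collar',proj(d,[p[0],p[1],p[2]-.021+.027]))
"
```

```text
time: 8.62
tool_pos: [0.6164, -0.0424, 0.0679]
tool_rot: [0.0, 0.995, 0.095, 0.001]
contact_force: [0.3, -0.0, -2.4]
gripper_width: 0.154
t 8.62 p [ 0.6164 -0.0424  0.0679] az 10.9 tilt [ 0.003 -0.001 -1.   ] F [ 0.31 -0.01 -2.42] M [ 0.   -0.    0.01] g 0.154 q6 -0.38
shift cm [-0.13 -0.06  0.19] turn units 0.03
axis at .03 [281.74628854 223.14889928] collar [281.89104961 252.47953124]
```

View pics/w7z.png

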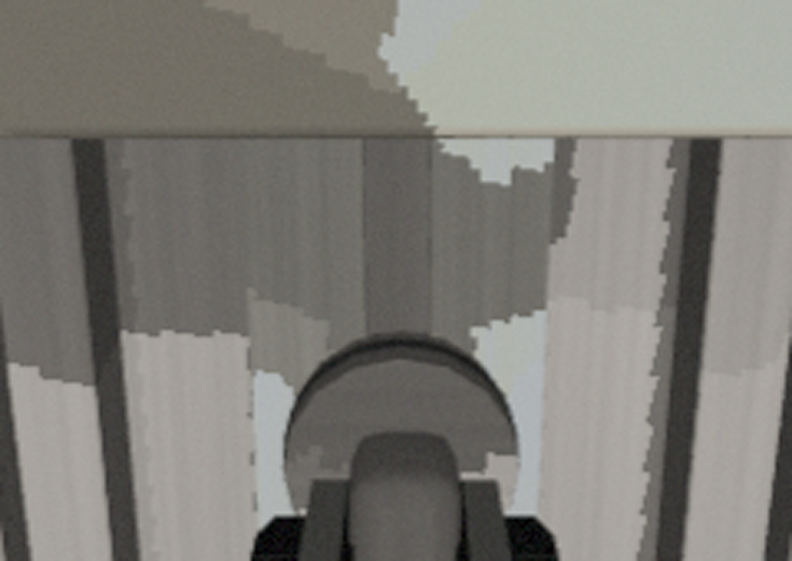

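```bash
for i in 1 2 ; do python3 -m crank '[[0,0,0,0],[0,0,0,0]]'|head -2; done; python3 -c "
from h import *
d=grab('wrist','w8.png');to(.615,-.042,.066,10.75)
import cv2
a=d['img'][:,:,::-1][115:285,160:400];cv2.imwrite('pics/w8z.png',cv2.resize(a,None,fx=3.3,fy=3.3,interpolation=2))
p=manip.state()['tool_pos']
print('axis at .03',proj(d,[p[0],p[1],.03]))
"
```

```text
time: 8.83
tool_pos: [0.6157, -0.0423, 0.0671]
time: 9.0
tool_pos: [0.6153, -0.0422, 0.0664]
t 9.05 p [ 0.6152 -0.0422  0.0663] az 10.9 tilt [ 0. -0. -1.] F [-0.84 -0.02 -2.74] M [ 0.02  0.01 -0.03] g 0.151 q6 -0.38
shift cm [-0.01 -0.02  0.03] turn units 0.03
axis at .03 [281.72232539 224.00481882]
```

View pics/w8z.png

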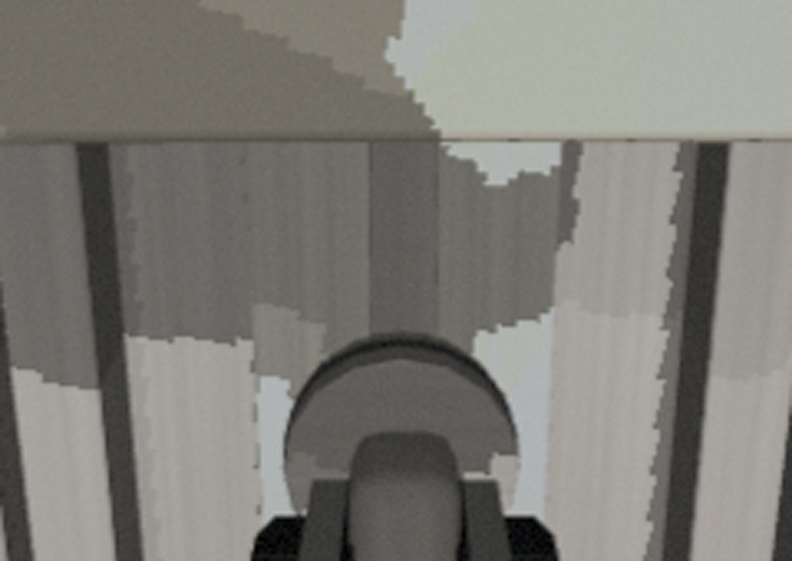

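The slot centre and the stop axis agree within about 0.3 mm. I'll lower it, checking the force.

```bash
python3 -m crank '[[0,0,0.6,0],[0,0,0.5,0],[0,0,0.3,0],[0,0,0.2,0],[0,0,0,0],[0,0,0,0],[0,0,0,0]]' ; python3 -m crank '[[0,0,0.2,0],[0,0,0.2,0],[0,0,0.2,0],[0,0,0,0],[0,0,0,0]]'; python3 -c "
from h import *
to(.615,-.042,.038,10.75)"
```

```text
time: 9.63
tool_pos: [0.615, -0.0422, 0.0499]
tool_rot: [-0.0, 0.995, 0.095, -0.0]
contact_force: [-0.5, -0.7, -3.2]
gripper_width: 0.147
time: 10.05
tool_pos: [0.6149, -0.0421, 0.0438]
tool_rot: [-0.0, 0.995, 0.095, -0.0]
contact_force: [0.0, -0.0, -3.2]
gripper_width: 0.155
t 10.05 p [ 0.6149 -0.0421  0.0438] az 10.9 tilt [-0.001  0.    -1.   ] F [ 0.02 -0.04 -3.19] M [ 0.06 -0.   -0.03] g 0.155 q6 -0.38
shift cm [ 0.01 -0.01  0.58] turn units 0.03
```

```bash
python3 -m crank '[[0,0,0.2,0],[0,0,0.2,0],[0,0,0,0],[0,0,0,0]]' ; python3 -m crank '[[0,0,0.1,0],[0,0,0,0],[0,0,0,0]]';python3 -m crank '[[0,0,0.1,0],[0,0,0,0],[0,0,0,0]]'; python3 -c "
from h import *
to(.615,-.042,.038,10.75)"
```

```text
time: 10.38
tool_pos: [0.6149, -0.0421, 0.0398]
tool_rot: [-0.0, 0.995, 0.095, -0.0]
contact_force: [-0.0, -0.7, -2.8]
gripper_width: 0.146
time: 10.63
tool_pos: [0.6151, -0.0422, 0.0391]
tool_rot: [-0.0, 0.995, 0.095, -0.0]
contact_force: [0.3, 0.8, -3.0]
gripper_width: 0.148
time: 10.88
tool_pos: [0.6151, -0.0421, 0.038]
tool_rot: [-0.0, 0.995, 0.095, -0.0]
contact_force: [0.1, -0.1, -2.7]
gripper_width: 0.152
t 10.88 p [ 0.6151 -0.0421  0.038 ] az 10.91 tilt [-0.  0. -1.] F [ 0.07 -0.11 -2.67] M [-0.02  0.    0.04] g 0.152 q6 -0.38
shift cm [-0.   -0.02  0.  ] turn units 0.03
```

```bash
for r in 1 2 3; do python3 -m crank '[[0,0,0.05,0],[0,0,0,0],[0,0,0,0]]'|sed -n '2p;4p'; done
```

```text
tool_pos: [0.6152, -0.0422, 0.0379]
contact_force: [-1.0, 0.1, -1.4]
tool_pos: [0.6153, -0.0422, 0.0377]
contact_force: [-2.7, 0.6, 2.9]
tool_pos: [0.6153, -0.0422, 0.037]
contact_force: [-3.3, 1.3, 3.7]
```

```bash
python3 -m crank '[[0,0,0.05,0],[0,0,0,0],[0,0,0,0]]'|sed -n '2p;4p'
```

```text
tool_pos: [0.6153, -0.0422, 0.0364]
contact_force: [-2.7, -0.3, 4.7]
```

Contact with the rail is at tool z ≈ 0.0378, with the head in the throat. I'll ease up a little and slide towards the board.

```bash
cat >> h.py <<'E'
def fs():
    s=manip.state(); a=np.radians(10.8); ux=np.array([np.cos(a),np.sin(a),0]); uy=np.array([-np.sin(a),np.cos(a),0])
    p=np.array(s['tool_pos']); F=np.array(s['contact_force']); o=np.array([.6151,-.0421,0]); T=rot(s['tool_rot'])
    print('t %.2f s %.2f mm lat %.2f z %.2f | Fslot %.1f Flat %.1f Fz %.1f az %.2f g %.3f'%(s['time'],*(1000*np.array([(p-o)@uy,(p-o)@ux,p[2]])),F@uy,F@ux,F[2],np.degrees(np.arctan2(T[1,0],T[0,0])),s['gripper_width']),'M',np.array(s['ft_torque']).round(2),'tilt',T[:,2].round(3))
E
python3 -m crank '[[0,0,-0.08,0],[0,0,0,0]]' >/dev/null; python3 -c "from h import *;fs()"
python3 -m crank '[[0,-0.3,0,0],[0,-0.4,0,0],[0,-0.4,0,0],[0,-0.4,0,0],[0,-0.3,0,0],[0,0,0,0],[0,0,0,0],[0,0,0,0]]' >/dev/null; python3 -c "from h import *;fs()"
```

```text
t 12.05 s -0.12 mm lat 0.19 z 37.09 | Fslot 0.6 Flat -2.4 Fz 2.8 az 10.91 g 0.145 M [ 0.04  0.37 -0.02] tilt [ 0. -0. -1.]
t 12.72 s 18.64 mm lat 0.35 z 37.02 | Fslot 0.9 Flat 0.2 Fz 3.3 az 10.91 g 0.148 M [ 0.25 -0.16 -0.  ] tilt [ 0.001  0.001 -1.   ]
```

```bash
python3 -m crank '[[0,-0.2,0,0],[0,-0.2,0,0],[0,-0.2,0,0],[0,0,0,0],[0,0,0,0]]' >/dev/null; python3 -c "from h import *;fs()"
python3 -m crank '[[0,-0.2,0,0],[0,-0.2,0,0],[0,0,0,0],[0,0,0,0]]' >/dev/null; python3 -c "from h import *;fs()"
python3 -m crank '[[0,-0.15,0,0],[0,-0.15,0,0],[0,0,0,0],[0,0,0,0]]' >/dev/null; python3 -c "from h import *;fs()"
```

```text
t 13.13 s 24.05 mm lat -0.12 z 36.90 | Fslot -1.0 Flat -0.5 Fz 2.9 az 10.91 g 0.152 M [-0.23 -0.12 -0.06] tilt [-0.  0. -1.]
t 13.47 s 28.22 mm lat -0.10 z 36.87 | Fslot -1.2 Flat -0.7 Fz 3.2 az 10.91 g 0.149 M [-0.27 -0.06 -0.05] tilt [-0.  0. -1.]
t 13.80 s 30.28 mm lat -0.01 z 37.03 | Fslot -6.0 Flat -0.7 Fz 3.2 az 10.91 g 0.148 M [-0.96 -0.11 -0.02] tilt [ 0.    -0.001 -1.   ]
```

```bash
python3 -m crank '[[0,-0.15,0,0],[0,-0.15,0,0],[0,-0.15,0,0],[0,-0.15,0,0]]' >/dev/null; python3 -c "from h import *;fs()"
python3 -m crank '[[0,0,0,0],[0,0,0,0],[0,0,0,0]]' >/dev/null; python3 -c "
from h import *;fs()
d=grab('top','t9.png')
import cv2
a=d['img'][:,:,::-1][120:225,125:255];cv2.imwrite('pics/t9z.png',cv2.resize(a,None,fx=5.5,fy=5.5,interpolation=2))"
```

```text
t 14.13 s 34.96 mm lat 0.02 z 37.21 | Fslot -8.3 Flat -0.4 Fz 3.4 az 10.90 g 0.151 M [-1.71 -0.12  0.05] tilt [ 0.001 -0.004 -1.   ]
t 14.38 s 35.32 mm lat -0.02 z 37.10 | Fslot -6.8 Flat -0.5 Fz 3.1 az 10.90 g 0.147 M [-1.49 -0.08  0.  ] tilt [ 0.001 -0.003 -1.   ]
```

View pics/t9z.png

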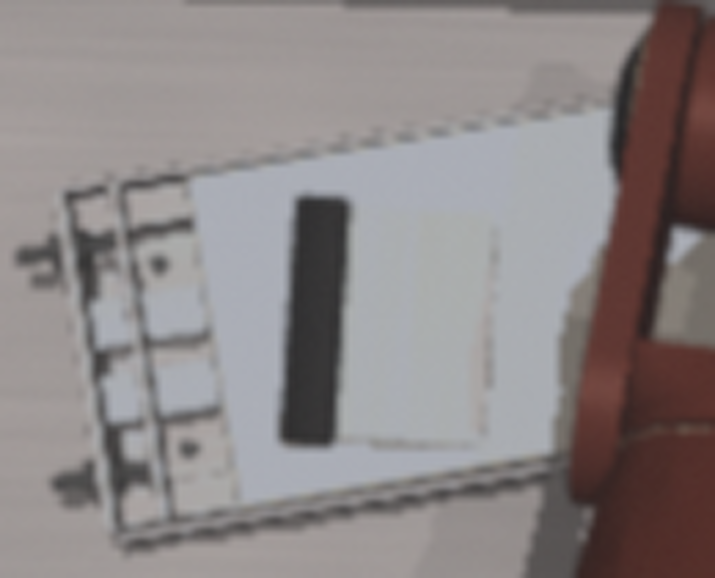

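About 30 mm of gap is left to the face strip (dark line at about (142,352)). I'll slide on.

```bash
python3 -m crank '[[0,-0.15,0,0],[0,-0.15,0,0],[0,-0.15,0,0],[0,-0.15,0,0],[0,-0.15,0,0],[0,-0.15,0,0]]' >/dev/null; python3 -c "from h import *;fs()"
python3 -m crank '[[0,-0.15,0,0],[0,-0.15,0,0],[0,-0.15,0,0],[0,-0.15,0,0],[0,0,0,0]]' >/dev/null; python3 -c "from h import *;fs()"
```

```text
t 14.93 s 43.93 mm lat 0.03 z 37.20 | Fslot -9.0 Flat -0.7 Fz 3.3 az 10.90 g 0.148 M [-1.66 -0.2  -0.02] tilt [ 0.001 -0.004 -1.   ]
t 15.35 s 50.19 mm lat 0.00 z 37.17 | Fslot -7.8 Flat -0.1 Fz 3.1 az 10.91 g 0.151 M [-1.57 -0.25 -0.01] tilt [ 0.001 -0.003 -1.   ]
```

```bash
python3 -c "
from h import *
d=grab('top','t10.png')
import cv2
a=d['img'][:,:,::-1][120:225,125:255];cv2.imwrite('pics/t10z.png',cv2.resize(a,None,fx=5.5,fy=5.5,interpolation=2))"
```

```text
(no output)
```

View pics/t10z.png

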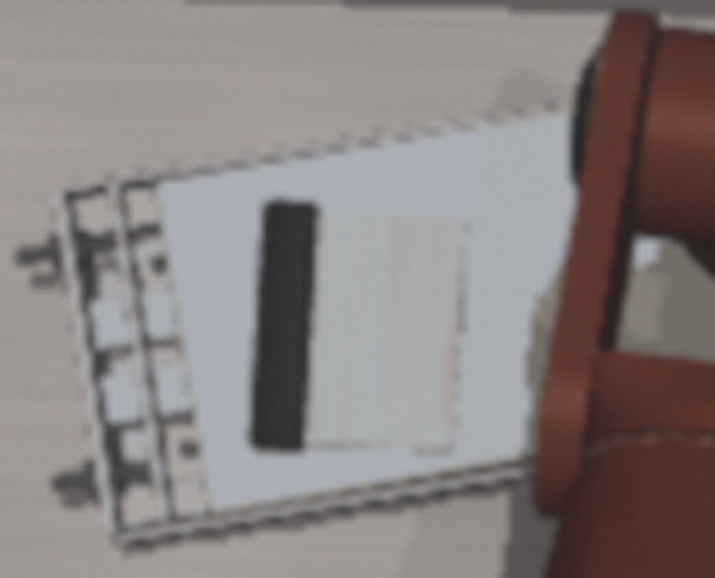

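```bash
python3 -m crank '[[0,-0.15,0,0],[0,-0.15,0,0],[0,-0.15,0,0],[0,-0.15,0,0],[0,-0.15,0,0]]' >/dev/null; python3 -c "from h import *;fs()"
python3 -m crank '[[0,-0.1,0,0],[0,-0.1,0,0],[0,-0.1,0,0]]' >/dev/null; python3 -c "from h import *;fs()"
```

```text
t 15.82 s 57.34 mm lat 0.02 z 37.22 | Fslot -8.6 Flat -1.1 Fz 3.9 az 10.90 g 0.149 M [-1.74 -0.22 -0.06] tilt [ 0.001 -0.004 -1.   ]
t 16.07 s 60.35 mm lat -0.01 z 37.21 | Fslot -9.7 Flat -1.6 Fz 4.0 az 10.91 g 0.150 M [-1.76 -0.22 -0.  ] tilt [ 0.001 -0.004 -1.   ]
```

```bash
python3 -m crank '[[0,-0.1,0,0],[0,-0.1,0,0]]' >/dev/null; python3 -c "from h import *;fs()"
```

```text
t 16.23 s 62.31 mm lat -0.01 z 37.22 | Fslot -9.8 Flat -0.5 Fz 3.5 az 10.90 g 0.150 M [-1.74 -0.22  0.01] tilt [ 0.001 -0.004 -1.   ]
```

```bash
python3 -m crank '[[0,-0.1,0,0],[0,-0.1,0,0]]' >/dev/null; python3 -c "from h import *;fs()"
```

```text
t 16.40 s 64.33 mm lat -0.05 z 37.19 | Fslot -9.2 Flat -1.7 Fz 5.2 az 10.90 g 0.151 M [-1.76 -0.22  0.03] tilt [ 0.001 -0.004 -1.   ]
```

```bash
python3 -m crank '[[0,-0.08,0,0],[0,0,0,0]]' >/dev/null; python3 -c "from h import *;fs()"; python3 -m crank '[[0,-0.08,0,0],[0,0,0,0]]' >/dev/null; python3 -c "from h import *;fs()"
```

```text
t 16.57 s 65.34 mm lat -0.05 z 37.15 | Fslot -8.7 Flat -0.5 Fz 3.6 az 10.91 g 0.150 M [-1.67 -0.19 -0.03] tilt [ 0.001 -0.004 -1.   ]
t 16.73 s 66.05 mm lat -0.06 z 37.15 | Fslot -8.4 Flat -0.5 Fz 3.3 az 10.91 g 0.147 M [-1.67 -0.25 -0.01] tilt [ 0.001 -0.004 -1.   ]
```

```bash
python3 -m crank '[[0,-0.08,0,0],[0,0,0,0]]' >/dev/null; python3 -c "from h import *;fs()"
```

```text
t 16.90 s 66.82 mm lat -0.09 z 37.13 | Fslot -9.1 Flat -1.4 Fz 3.8 az 10.91 g 0.151 M [-1.67 -0.18  0.02] tilt [ 0.001 -0.004 -1.   ]
```

```bash
python3 -m crank '[[0,-0.08,0,0],[0,0,0,0]]' >/dev/null; python3 -c "from h import *;fs()
d=grab('top','t11.png')
import cv2
a=d['img'][:,:,::-1][120:225,125:255];cv2.imwrite('pics/t11z.png',cv2.resize(a,None,fx=5.5,fy=5.5,interpolation=2))"
```

```text
t 17.07 s 67.17 mm lat -0.04 z 37.23 | Fslot -9.3 Flat -0.6 Fz 3.7 az 10.91 g 0.151 M [-1.91 -0.24 -0.02] tilt [ 0.001 -0.005 -1.   ]
```

View pics/t11z.png

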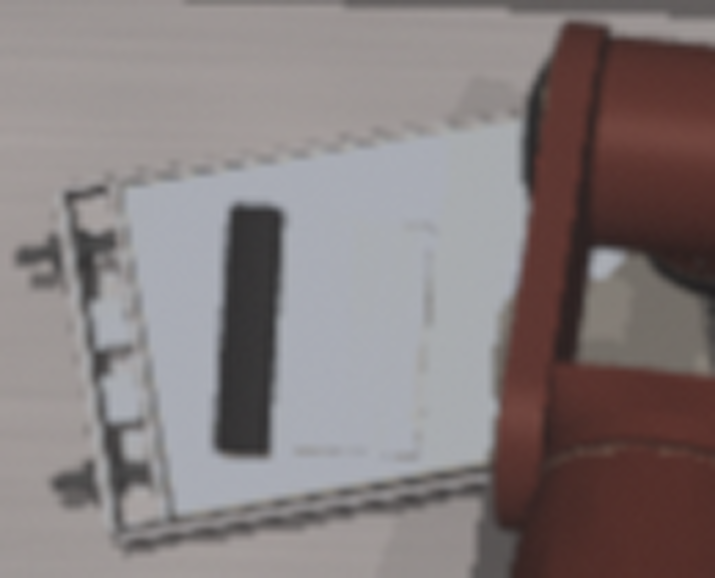

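Board is at the strip, and the moment has started to rise. Smaller steps from here.

```bash
python3 -m crank '[[0,-0.05,0,0],[0,0,0,0],[0,0,0,0]]' >/dev/null; python3 -c "from h import *;fs()"
```

```text
t 17.37 s 67.28 mm lat -0.05 z 37.25 | Fslot -11.1 Flat -1.5 Fz 3.4 az 10.91 g 0.148 M [-2.15 -0.25  0.05] tilt [ 0.001 -0.005 -1.   ]
```

```bash
python3 -m crank '[[0,-0.05,0,0],[0,0,0,0],[0,0,0,0]]' >/dev/null; python3 -c "from h import *;fs()"
```

```text
t 17.62 s 67.38 mm lat -0.04 z 37.31 | Fslot -12.2 Flat 0.3 Fz 2.4 az 10.91 g 0.152 M [-2.3  -0.28 -0.04] tilt [ 0.001 -0.006 -1.   ]
```

The board is home at about 12 N. I'll press down while watching the push.

```bash
python3 -m crank '[[0,0,0.1,0],[0,0,0.1,0],[0,0,0.1,0],[0,0,0,0],[0,0,0,0]]' >/dev/null; python3 -c "from h import *;fs()"
```

```text
t 18.03 s 67.30 mm lat 0.01 z 34.98 | Fslot -11.9 Flat -3.9 Fz 6.1 az 10.91 g 0.147 M [-2.26  0.04  0.03] tilt [ 0.001 -0.006 -1.   ]
```

```bash
python3 -m crank '[[0,0,0.1,0],[0,0,0.1,0],[0,0,0,0],[0,0,0,0]]' >/dev/null; python3 -c "from h import *;fs()"
```

```text
t 18.37 s 67.23 mm lat 0.07 z 33.48 | Fslot -11.7 Flat -4.5 Fz 8.3 az 10.91 g 0.149 M [-2.31  0.31 -0.01] tilt [ 0.001 -0.006 -1.   ]
```

```bash
python3 -m crank '[[-0.04,0,0.1,0],[0,0,0.04,0],[0,0,0,0],[0,0,0,0]]' >/dev/null; python3 -c "from h import *;fs()"
```

```text
t 18.70 s 67.22 mm lat 0.04 z 32.54 | Fslot -11.9 Flat -3.9 Fz 10.0 az 10.91 g 0.150 M [-2.24  0.32  0.02] tilt [ 0.002 -0.006 -1.   ]
```

Compressed about 5.4 mm. Now the quarter turn, in parts.

```bash
python3 -m crank '[[0,0,0,0.4],[0,0,0,0.6],[0,0,0,0.6],[0,0,0,0.6],[0,0,0,0]]' >/dev/null; python3 -c "from h import *;fs()"
```

```text
t 19.12 s 67.03 mm lat 0.43 z 32.74 | Fslot -11.8 Flat -3.7 Fz 9.0 az -2.40 g 0.150 M [-2.34  0.15 -0.01] tilt [ 0.003 -0.006 -1.   ]
```

```bash
python3 -m crank '[[0,0,0,0.7],[0,0,0,0.8],[0,0,0,0.8],[0,0,0,0.8],[0,0,0,0.8],[0,0,0,0.7]]' >/dev/null; python3 -c "from h import *;fs()"
```

```text
t 19.62 s 66.43 mm lat 0.98 z 32.99 | Fslot -13.4 Flat -2.1 Fz 8.4 az -30.10 g 0.148 M [-2.63 -0.2   0.02] tilt [ 0.005 -0.007 -1.   ]
```

```bash
python3 -m crank '[[0,0,0,0.7],[0,0,0,0.8],[0,0,0,0.8],[0,0,0,0.8],[0,0,0,0.8],[0,0,0,0.7],[0,0,0,0.7]]' >/dev/null; python3 -c "from h import *;fs()"
```

```text
t 20.20 s 65.53 mm lat 1.31 z 33.23 | Fslot -15.7 Flat -1.1 Fz 8.5 az -61.88 g 0.149 M [-3.13 -0.25  0.01] tilt [ 0.006 -0.009 -1.   ]
```

```bash
python3 -m crank '[[0.05,0.01,0,0.7],[0.05,0,0,0.7],[0.03,0,0,0.7],[0,0,0.03,0.7],[0,0,0,0.08],[0,0,0,0]]' >/dev/null; python3 -c "from h import *;fs()"
```

```text
t 20.70 s 64.88 mm lat 1.18 z 32.77 | Fslot -13.8 Flat -1.8 Fz 9.3 az -78.98 g 0.145 M [-2.77 -0.04  0.02] tilt [ 0.004 -0.008 -1.   ]
```

```bash
python3 -m crank '[[0,0,-0.1,0],[0,0,-0.1,0],[0,0,0,0],[0,0,0,0]]' >/dev/null; python3 -c "from h import *;fs()"
```

```text
t 21.03 s 64.92 mm lat 1.13 z 34.32 | Fslot -14.4 Flat -1.3 Fz 8.0 az -78.96 g 0.148 M [-2.82 -0.23  0.04] tilt [ 0.005 -0.008 -1.   ]
```

```bash
python3 -m crank '[[0,0,-0.1,0],[0,0,-0.05,0],[0,0,0,0],[0,0,0,0]]' >/dev/null; python3 -c "from h import *;fs()"
```

```text
t 21.37 s 64.95 mm lat 1.01 z 34.69 | Fslot -14.3 Flat 1.9 Fz 2.0 az -78.96 g 0.149 M [-2.8  -0.78 -0.04] tilt [ 0.005 -0.008 -1.   ]
```

It has stopped rising at about 3.1 mm compression while Fz drops, so the head is under the lips. I'll unload the rest.

```bash
python3 -m crank '[[0,0,-0.1,0],[0,0,-0.04,0],[0,0,0,0],[0,0,0,0]]' >/dev/null; python3 -c "from h import *;fs()
d=grab('wrist','w12.png');d=grab('top','t12.png')
import cv2
a=d['img'][:,:,::-1][120:225,125:255];cv2.imwrite('pics/t12z.png',cv2.resize(a,None,fx=5.5,fy=5.5,interpolation=2))"
```

```text
t 21.70 s 65.01 mm lat 0.86 z 34.71 | Fslot -15.2 Flat 5.9 Fz -4.2 az -78.97 g 0.149 M [-2.85 -1.4  -0.01] tilt [ 0.005 -0.008 -1.   ]
```

View pics/w12.png

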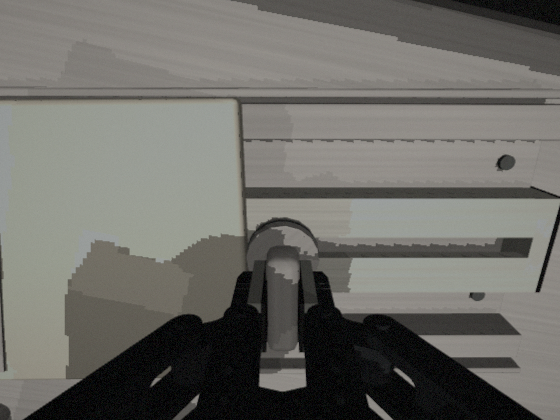

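View pics/t12z.png

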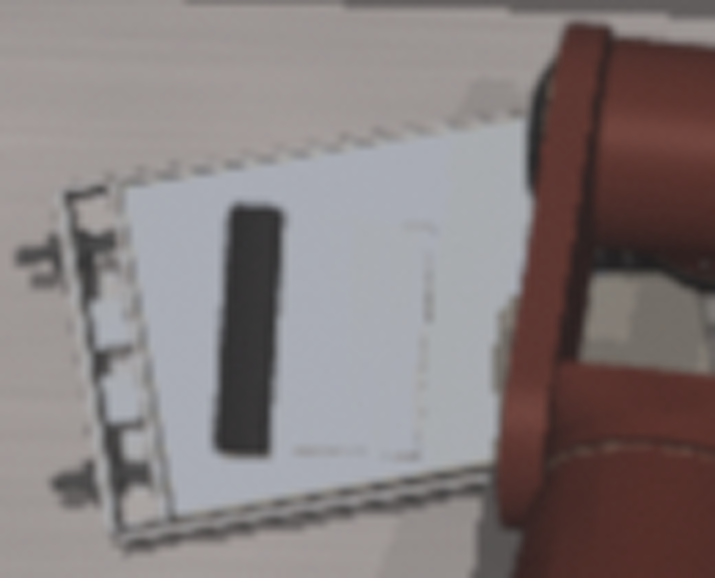

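Locked, the wing lies across the slot and the board is still pressed. I'll relax the sideways load, then open.

```bash
python3 -m crank '[[0,-0.1,0,0],[0,0,0,0],[0,0,0,0]]' >/dev/null; python3 -c "from h import *;fs()"
```

```text
t 22.05 s 64.99 mm lat 0.96 z 34.70 | Fslot -14.6 Flat 2.1 Fz -1.0 az -78.96 g 0.153 M [-2.94 -0.82  0.  ] tilt [ 0.002 -0.008 -1.   ]
```

```bash
python3 -m crank '[[0,0,0,0],[0,0,0,0],[0,0,0,0],[0,0,0,0],[0,0,0,0],[0,0,0,0]]' 0.5 >/dev/null; python3 -c "from h import *;fs()
d=grab('wrist','w13.png')"
```

```text
t 22.55 s 69.94 mm lat 0.47 z 34.81 | Fslot 0.5 Flat -1.1 Fz -0.4 az -78.95 g 0.499 M [-0.01 -0.02  0.02] tilt [-0.001  0.001 -1.   ]
```

View pics/w13.png

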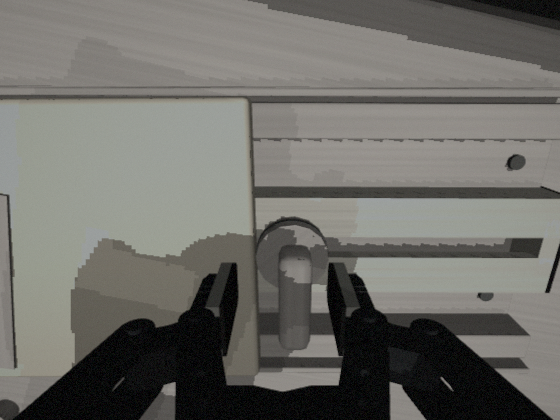

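Released, with no force left. I'll rise straight up and check.

```bash
python3 -m crank '[[0,0,-0.5,0],[0,0,-1.5,0],[0,0,-2,0],[0,0,-2.5,0],[0,0,-2.5,0],[0,0,-2,0],[0,0,0,0],[0,0,0,0],[0,0,0,0],[0,0,0,0]]' >/dev/null; python3 -c "from h import *;fs()
d=grab('wrist','w14.png')
p=[.6151-.187*.065,-.0421+.982*.065]
print(proj(d,[*p,.048]))"
```

```text
t 23.43 s 69.70 mm lat -0.44 z 143.15 | Fslot 0.3 Flat 0.3 Fz 0.2 az -78.98 g 0.503 M [0.   0.06 0.04] tilt [-0.003  0.    -1.   ]
[287.14817796 198.35407365]
```

View pics/w14.png

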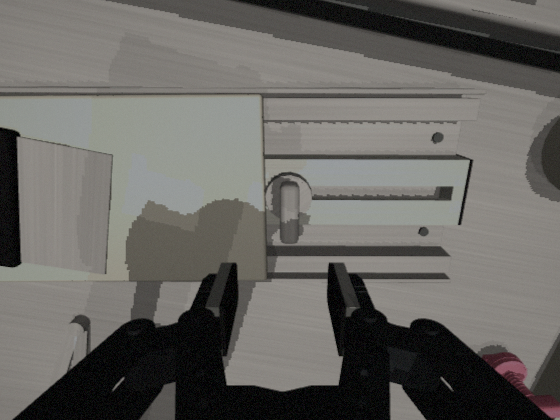

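```bash
python3 -m crank '[[-1.5,0.5,-0.5,0],[-3,1,0,0],[-3,1,0,0],[-3,1,0,0],[-3,1,0,0],[-3,1,0,0],[-3,1,0,0],[-2.5,1,0,0],[-1.5,0.5,0,0],[0,0,0,0]]' >/dev/null; python3 -m crank '[[0,0,0,0],[0,0,0,0],[0,0,0,0]]' >/dev/null; python3 -c "from h import *;fs()
d=grab('wrist','w15.png');grab('top','t15.png');grab('scene','s15.png')"
```

```text
t 24.57 s 303.32 mm lat -80.11 z 149.89 | Fslot -0.2 Flat -0.2 Fz 0.2 az -79.04 g 0.502 M [ 0.01 -0.04 -0.02] tilt [-0. -0. -1.]
```

View pics/w15.png

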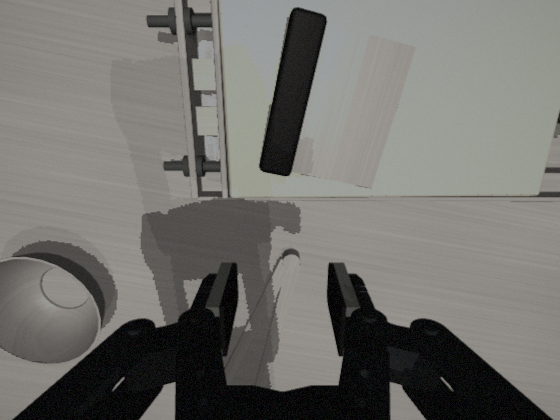

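View pics/t15.png

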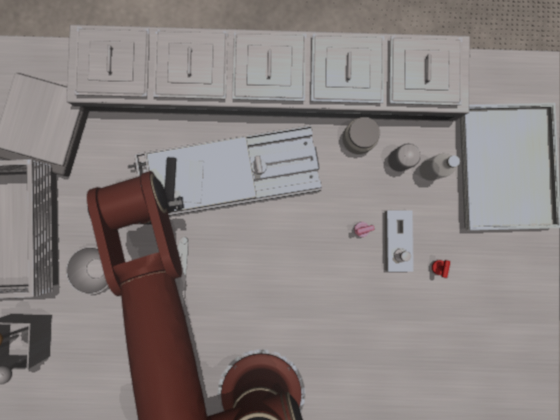

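View pics/s15.png

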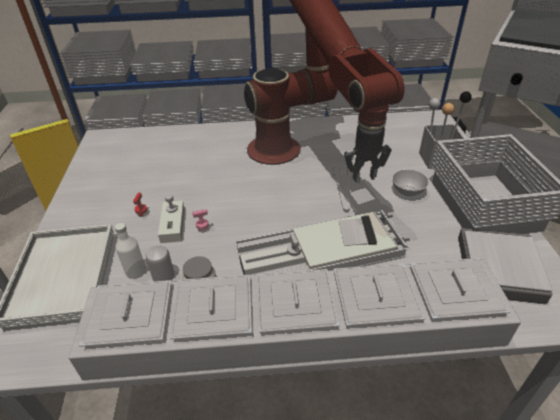

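```bash
python3 -c "
import cv2
a=cv2.imread('pics/w15.png')[0:200,140:260];b=cv2.imread('pics/w14.png')[150:260,230:340]
cv2.imwrite('pics/c1.png',cv2.resize(a,(360,600),interpolation=2));cv2.imwrite('pics/c2.png',cv2.resize(b,(600,600),interpolation=2))
a=cv2.resize(cv2.imread('pics/t15.png')[125:215,130:325],(780,360),interpolation=2);cv2.imwrite('pics/c3.png',a)"
```

```text
(no output)
```

View pics/c1.png

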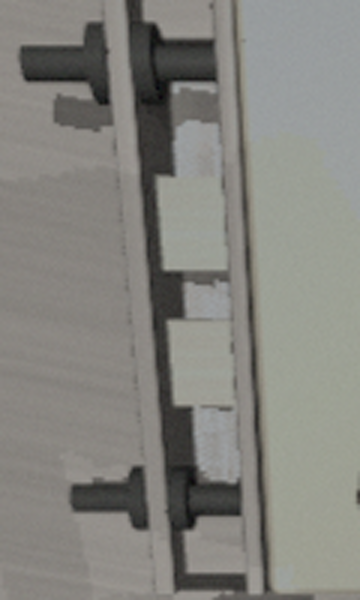

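View pics/c2.png

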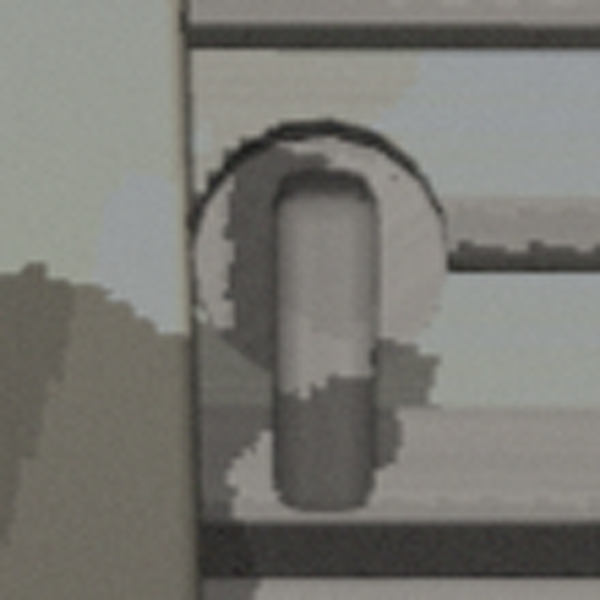

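View pics/c3.png

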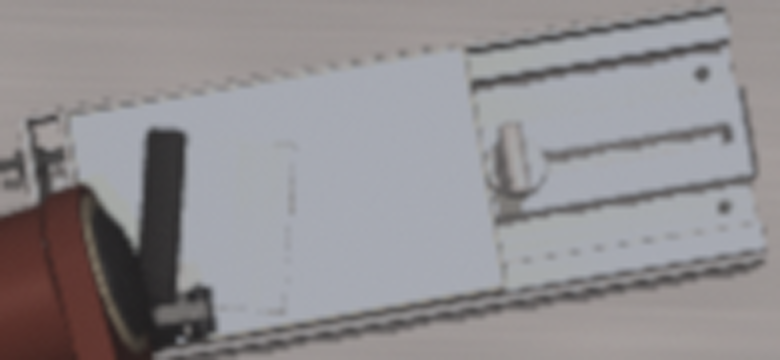

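I'll look straight down and close at the fence joint.

```bash
python3 -m crank '[[-1.5,0,0,0],[-2.5,0,0.5,0],[-1.5,0,2,0],[0,0,2,0],[0,0,1.5,0],[0,0,0,0],[0,0,0,0],[0,0,0,0],[0,0,0,0]]' >/dev/null; python3 -c "from h import *;fs()
d=grab('wrist','w16.png');print(d['position'])
import cv2
cv2.imwrite('pics/c4.png',cv2.resize(d['img'][:,:,::-1][0:210,190:400],(600,600),interpolation=2))"
```

```text
t 25.47 s 358.97 mm lat -79.19 z 91.82 | Fslot 0.0 Flat -0.4 Fz -0.3 az -79.01 g 0.501 M [ 0.01  0.02 -0.01] tilt [ 0.002  0.001 -1.   ]
[0.55218036 0.31128566 0.26606859]
```

View pics/w16.png

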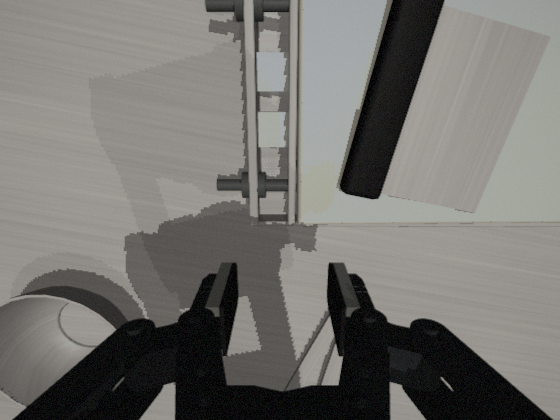

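View pics/c4.png

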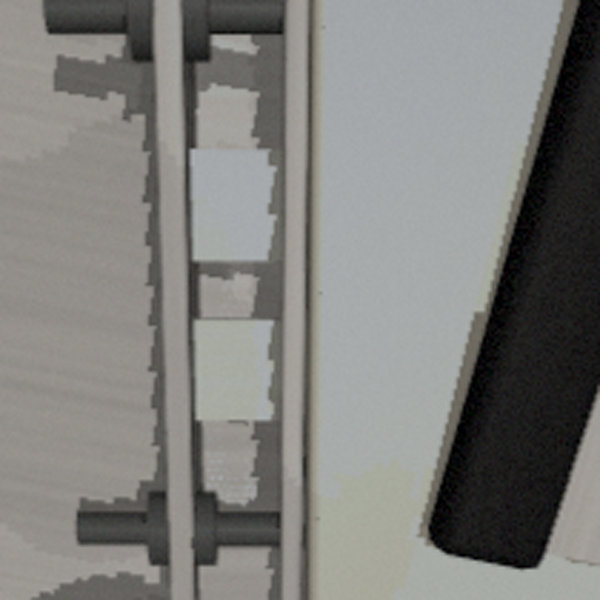

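At the fence there's no visible gap, only a hairline shadow. Same close look at the collar joint.

```bash
python3 -m crank '[[1.5,0,-0.5,0],[3,0,0,0],[3.5,0,0,0],[3.5,0,0,0],[3.5,0,0,0],[3.5,0,0,0],[3.5,0,0,0],[3,0,0,0],[1.7,0,0,0],[0.5,0,0.5,0]]' >/dev/null;python3 -m crank '[[0,0,0,0],[0,0,0,0],[0,0,0,0],[0,0,0,0]]' >/dev/null; python3 -c "from h import *;fs()
d=grab('wrist','w17.png')
import cv2
cv2.imwrite('pics/c5.png',cv2.resize(d['img'][:,:,::-1][100:250,200:350],(600,600),interpolation=2))"
```

```text
t 26.68 s 88.24 mm lat -79.26 z 90.18 | Fslot 0.5 Flat -0.7 Fz -0.3 az -78.88 g 0.500 M [ 0.01  0.01 -0.01] tilt [ 0.  0. -1.]
```

View pics/c5.png

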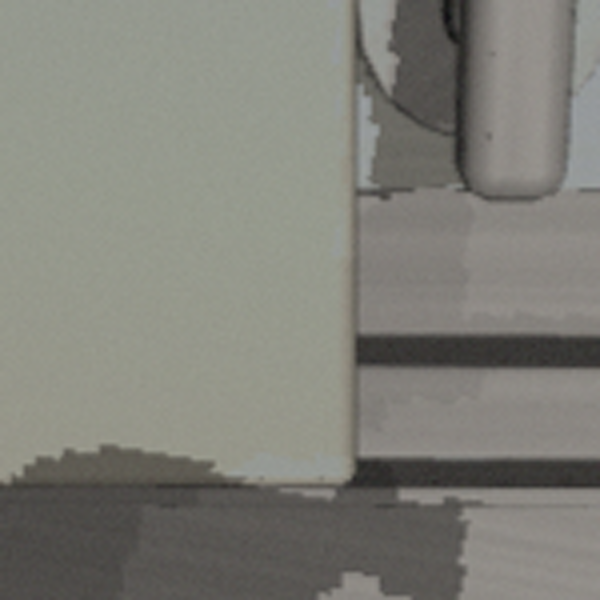

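The collar is tangent to the board edge with no gap, and the robot is clear. Handing in.

```bash
python3 -m crank '[[0,0,-1.5,0],[0,0,-2,0],[0,0,-2,0],[0,0,0,0],[0,0,0,0]]' >/dev/null; python3 -c "from h import *;fs();print(manip.job_done())"
```

```text
t 27.15 s 87.44 mm lat -78.26 z 146.60 | Fslot 0.8 Flat -0.8 Fz 0.5 az -78.91 g 0.498 M [ 0.03  0.02 -0.02] tilt [ 0.003 -0.    -1.   ]
the job is handed in; nothing more can be done
None
```

The stop is locked in the slot with the board pressed against the fence, and I handed the job in at 27 s of the 72 s allowed.

**How it went**
- I lifted the stop out of the rack, dropped its head into the slot, and slid the board about 38 mm until the force rose to about 12 N at the fence.
- I then pressed the stop down about 5.4 mm, gave it a 90° turn, and let up. It came to rest at about 3.1 mm of collar travel, as expected for locked, and I released it with about 14.6 N still on the board.

**Last checks**
- **Fit:** close wrist views from above show no visible gap at the fence, only a hairline shadow, and the collar touching the board edge. The wing handle lies across the slot. I did not push on the board to test for play.
- **Robot:** it was clear of everything, with forces near zero.
- **Other objects:** the pin was still in its well, and everything else I could see was where it stood. The arm partly hid the tongs and bowl in the last top view.

**What disagreed or went wrong**
- **Fingertip height:** the real fingertips sit about 30 mm behind the reported tool point, so my first grip closed on air above the handle. I measured the offset from two cameras and gripped again lower.
- **Push force:** during the turn the push reached 15.7 N before I eased it to 13.8 N. While I let up, it was briefly 15.2 N. Both are just above the 11 to 15 N aimed for and well below the 20 N limit.

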